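# Empty the filter cup of a test rig into the parts pan

### The arm

A 7-joint arm with a two-finger parallel gripper is mounted at the origin on the work surface. World frame = base frame: x ahead of the robot, y to its left, z up, the work surface at z = 0. Lengths are in m, angles in rad, forces in N, time in s.
With the tool pointing down it reaches from about 0.4 to 0.85 m from the base axis. Payload 10.4 kg.
Tool frame: the origin (TCP) lies between the finger pads; the fingertips stand 25 mm ahead of it and the grasp point (between the pads) lies 6 mm ahead of it (tcp_to_tips is the distance from the TCP to the fingertips, in m); z points along the fingers, y is the direction in which the jaws open and shut (so a half turn about z gives the same grasp; the last joint's range is limited). The gripper opens to 87 mm and grips with 3 to 60 N. Pads are 19 mm wide; open, the fingers measure 117 mm over their backs; the gripper's body (75 mm by 190 mm) begins 51 mm behind the grasp point.
Start: joints at [-1.146, 0.332, -0.065, 1.46, 0.022, 1.35, -0.088], TCP at [0.271, 0.563, 0.248] pointing down, gripper open.
Joint ranges: [-2.6, 2.6], [-0.5, 2.12], [-1.47, 1.34], [0.16, 2.42], [-1.27, 4.41], [0.06, 2.06], [-2.6, 2.6]. Speed limits (rad/s): [2.22, 2.22, 2.79, 2.79, 3.14, 3.14, 3.14].

### API

Orientations are given as a rotation vector (axis times angle).
In Python, from plant import reach, servo_line, movej, open_gripper, grab, dwell, solve_ik, grab_frame, Unreachable, job_done, get_t, get_q, get_dq, get_joint_torque, get_tool_pos, get_tcp_rot, get_wrist_force, get_moment, get_opening, tcp_to_tips gives the robot as it stands. Calls block until the motion is done:
- reach(position, orientation): joint-space move of the TCP to a pose.
- servo_line(position, frame=None, speed=0.15, threshold=None): straight line of the TCP; frame=None keeps the orientation; speed is the mean speed in m/s. With threshold (N) it stops when the force on the tool has changed by that much, and returns True; else False.
- movej(angles): joint-space move.
- open_gripper() and grab(strength=None): open the fingers fully, or close them until they stop; strength is the grip in N (None keeps the last).
- dwell(seconds).
- solve_ik(position, orientation): joint angles nearest the present ones, or None.
- grab_frame(name): name is "scene" or "top"; returns a dict with "img" (384x512x3 uint8, red, green, blue), "fovy" (degrees; the focal length in pixels is half the picture's height over the tangent of half this angle, whatever the lens; pixels are square), "cx", "cy" (the principal point, pixels), "k1" (the pictures are not rectified: a ray, as slopes to the right and down, at radius r is drawn at 1 + k1 r^2 times it, then the intrinsics apply), "extrinsics" (4x4, takes a point from world to camera coordinates). Camera axes: x right, y up, looking along -z (the intrinsics and any distortion apply to the point x, -y, -z); pixel columns grow to the right and rows downward; lengths in m; the calibration is good to about 2 mm. A picture is of the moment at which its call begins. There is no depth.
A pose or a line that the arm cannot do raises Unreachable and nothing moves.
- job_done(): hands the job in, once; it reports no verdict.
Readings, each from a call of its own:
- get_t(): time.
- get_q(): joint angles.
- get_dq(): joint speeds.
- get_joint_torque(): joint torques, N m.
- get_tool_pos(): TCP position.
- get_tcp_rot(): TCP orientation.
- get_wrist_force(): force on the tool from outside, world axes, zero at the start.
- get_moment(): the same for the moment, N m.
- get_opening(): opening from 0.0 (shut) to 1.0 (fully open).
Only numpy, scipy, OpenCV 4.12 (cv2) and the standard library are available. Lean on these libraries where they do the work, as an engineer would, in place of code of your own. Each camera call takes 0.05 s, during which the arm holds its last target. There are 200 camera calls.

### The job

Raise the red-knobbed hold-down lever of the test rig fully and leave it up, then take out the white filter cup from under the head and pour all six bushings out of it into the green pan. Stand the empty cup upright on the middle of the blue mat, and leave the other loose things on the bench where they are.

Things in the scene. Friction and masses are not known exactly. Their poses are not given: they have to be found in the camera images.
- rig: cast iron test rig, fixed, 220 mm long, 205 mm high. Origin: on the bench below the middle of the cup's seat; z up, x from the open front of its throat towards its column (105 mm behind the cup), y to the left of one looking along x. Lever lugs and a cross shaft behind the cup: x = 51 to 81 mm, z = 112 to 155 mm. The throat is open at the front (-x) and above the front
- seat (a point): centre of the flat seat the cup stands on, 30 mm above the bench, 120 mm wide (y), reaching 55 mm to the front (-x)
- head_front (a point): middle of the lower front edge of the head, over the cup: 10 mm behind the cup's axis, 155 mm above the bench. The head is two cheeks, 20 to 46 mm either side of this point, 50 mm high, running back to the column. They overhang the rear of the cup, so a gripper straight from above does not pass: come from the front, tilted about 45 degrees (forward along rig +x and down)
- housing (a point): middle of the top of the valve housing beside the cup's seat (rig -y): 100 x 110 mm, top 140 mm above the bench, a brass outlet on it up to 187 mm, a ribbed black knob on its front standing out 28 mm. Not to be touched for this job
- lever (a joint): hold-down lever, a hinge along the rig's y: 0 = down, with its rubber foot inside the mouth of the cup; grows as the handle is raised, 0.9 rad = fully up at the stop; stiff (about 4 N at the knob), stays where it is left
- lever_knob (a point): centre of the red ball knob, 28 mm in diameter, at the end of the lever's 12 mm bar, free all round; 116 mm in front (rig -x) of the hinge line and level with it when down; it moves in an upright arc about that line, from 125 mm above the bench (down) to about 215 mm (up). 115 mm to the rig's +y of the cup's axis
- lever_hinge (a point): point on the lever's hinge line beside the knob (same rig y): rig x = 66 mm, y = 115 mm, z = 125 mm; fixed
- cup: white plastic filter cup, open top, 75 mm high, slightly conical: outside diameter 53 mm at the foot, 64 mm at the rim, wall 3 mm, floor 5 mm. Origin: centre of its underside; z along its axis to the mouth. About 90 g; holds six bushings in two layers of three, top 41 mm above its underside. Gripped 50 mm above the underside (60 mm across), a gripper tilted 45 degrees clears the rim
- cup_rim (a point): centre of the cup's mouth, 75 mm above its underside along its axis
- pan: green steel parts pan, open top, loose but heavy (about 0.9 kg), 150 (its x) x 120 (its y) x 50 mm high, walls and floor 5 mm. Origin: centre of its underside
- mat: flat square blue plastic mat fixed to the bench, 130 x 130 mm, 6 mm thick. Origin: centre of its underside
- mat_top (a point): centre of the mat's upper face
- orifice: bystander: bronze orifice body, upright, 56 mm in diameter, 70 mm high, loose; origin centre of underside
- bracket: bystander: zinc meter bracket, angle 50 x 110 mm, 66 mm high, loose; origin centre of underside
- wrench: bystander: open-ended wrench 170 mm long lying flat, loose
- jar: bystander: amber glass jar with black cap, 60 mm in diameter, 90 mm high, loose; origin centre of underside
- bush0: one of six bronze-coloured bushings, solid cylinder 20 mm in diameter, 18 mm long, 30 g, oily and slippery (friction about 0.3): they slide out once the cup is tipped some 20 to 30 degrees beyond level, perhaps after a shake; origin at its centre, z along its axis. All six start in the cup
- bush1: one of six bronze-coloured bushings, solid cylinder 20 mm in diameter, 18 mm long, 30 g, oily and slippery (friction about 0.3): they slide out once the cup is tipped some 20 to 30 degrees beyond level, perhaps after a shake; origin at its centre, z along its axis. All six start in the cup
- bush2: one of six bronze-coloured bushings, solid cylinder 20 mm in diameter, 18 mm long, 30 g, oily and slippery (friction about 0.3): they slide out once the cup is tipped some 20 to 30 degrees beyond level, perhaps after a shake; origin at its centre, z along its axis. All six start in the cup
- bush3: one of six bronze-coloured bushings, solid cylinder 20 mm in diameter, 18 mm long, 30 g, oily and slippery (friction about 0.3): they slide out once the cup is tipped some 20 to 30 degrees beyond level, perhaps after a shake; origin at its centre, z along its axis. All six start in the cup
- bush4: one of six bronze-coloured bushings, solid cylinder 20 mm in diameter, 18 mm long, 30 g, oily and slippery (friction about 0.3): they slide out once the cup is tipped some 20 to 30 degrees beyond level, perhaps after a shake; origin at its centre, z along its axis. All six start in the cup
- bush5: one of six bronze-coloured bushings, solid cylinder 20 mm in diameter, 18 mm long, 30 g, oily and slippery (friction about 0.3): they slide out once the cup is tipped some 20 to 30 degrees beyond level, perhaps after a shake; origin at its centre, z along its axis. All six start in the cup
Things that resemble listed ones, but are neither listed nor needed, are in the scene too. Several things look just like the mat: the one meant starts farthest to the robot's right.

How it is judged:
On the way, in this order (a step that is already met when the one before it is completed fails the run):
1. the lever is raised (above 0.72 rad) (value of joint lever above 0.72 rad), for 0.2 s.
2. the cup is tipped with its mouth over the pan (angle between cup's own z axis and vertical above 1 rad and horizontal distance between cup_rim and pan below 0.12 m), for 0.02 s.
3. all six bushings are in the pan (x of bush0 in the frame of pan between -0.07 and 0.07 m and y of bush0 in the frame of pan between -0.055 and 0.055 m and z of bush0 in the frame of pan between 0 and 0.05 m and x of bush1 in the frame of pan between -0.07 and 0.07 m and y of bush1 in the frame of pan between -0.055 and 0.055 m and z of bush1 in the frame of pan between 0 and 0.05 m and x of bush2 in the frame of pan between -0.07 and 0.07 m and y of bush2 in the frame of pan between -0.055 and 0.055 m and z of bush2 in the frame of pan between 0 and 0.05 m and x of bush3 in the frame of pan between -0.07 and 0.07 m and y of bush3 in the frame of pan between -0.055 and 0.055 m and z of bush3 in the frame of pan between 0 and 0.05 m and x of bush4 in the frame of pan between -0.07 and 0.07 m and y of bush4 in the frame of pan between -0.055 and 0.055 m and z of bush4 in the frame of pan between 0 and 0.05 m and x of bush5 in the frame of pan between -0.07 and 0.07 m and y of bush5 in the frame of pan between -0.055 and 0.055 m and z of bush5 in the frame of pan between 0 and 0.05 m), for 0.2 s.
At the end, for the whole second after the job is handed in: The lever is still up (above 0.72 rad), all six bushings lie at rest inside the pan, and the empty cup stands upright (within 0.1 rad) at rest on the mat, its axis within 40 mm of the mat's centre (all of step 3 and value of joint lever above 0.72 rad and linear speed of each of bush0, bush1, bush2, bush3, bush4, bush5 below 0.05 m/s and horizontal distance between cup and mat_top below 0.04 m and angle between cup's own z axis and vertical below 0.1 rad and z of cup in the frame of mat between 0 and 0.012 m and linear speed of cup below 0.03 m/s); the robot touches nothing.
It fails at once if the cup is taken out (moved over 30 mm) while the lever is down (below 0.6 rad) (distance of cup from where it was at the start of the episode above 0.03 m and value of joint lever below 0.6 rad).
It fails at once if the orifice is moved more than 30 mm (distance of orifice from where it was at the start of the episode above 0.03 m).
It fails at once if the bracket is moved more than 30 mm (distance of bracket from where it was at the start of the episode above 0.03 m).
It fails at once if the wrench is moved more than 30 mm (distance of wrench from where it was at the start of the episode above 0.03 m).
It fails at once if the jar is moved more than 30 mm (distance of jar from where it was at the start of the episode above 0.03 m).
It also fails if it takes over 72 s, if anything falls off the work surface, if the arm or the gripper's body presses on something with over 40 N, if the wrist force passes 120 N, or if a joint passes its speed limit or range.

## Working session

There is one attempt and no reset: what is moved stays moved. The work goes in short steps, each a Python script; the robot and the scene stay as the last script left them, time stands still between calls to the robot, and variables do not carry over. Pictures are saved under pics/ and viewed, about 8 in all and at most 12, crops included, and the job is handed in when it is done.

```bash
ls; mkdir -p pics; python3 - <<'E'
from plant import *
import cv2,numpy as np
for n in("scene","top"):
    f=grab_frame(n); cv2.imwrite(f"pics/{n}0.png",cv2.resize(f["img"][:,:,::-1],(800,600),interpolation=cv2.INTER_CUBIC))
    print(n,f["fovy"],f["cx"],f["cy"],f["k1"],np.round(f["extrinsics"],4).tolist())
print(get_t(),get_tool_pos(),get_tcp_rot(),tcp_to_tips if not callable(tcp_to_tips) else tcp_to_tips())
E
```

```text
pics
scene 46.301905667920074 250.85265221657482 190.0746701780902 -0.03446383530958016 [[-0.2964, 0.955, -0.0088, 0.0718], [-0.7388, -0.2234, 0.6358, 0.3213], [0.6053, 0.195, 0.7718, -1.668], [0.0, 0.0, 0.0, 1.0]]
top 56.56798802443513 254.3031921001742 191.82570355187386 0.0009002119755903591 [[-0.0221, -0.9997, 0.0124, 0.0718], [0.9882, -0.0199, 0.152, -0.501], [-0.1517, 0.0156, 0.9883, -1.0371], [0.0, 0.0, 0.0, 1.0]]
0.1 [0.27051512 0.5630803  0.24682554] [-6.97588364e-01 -3.06292348e+00  1.96058469e-03] 0.025
```

View pics/scene0.png

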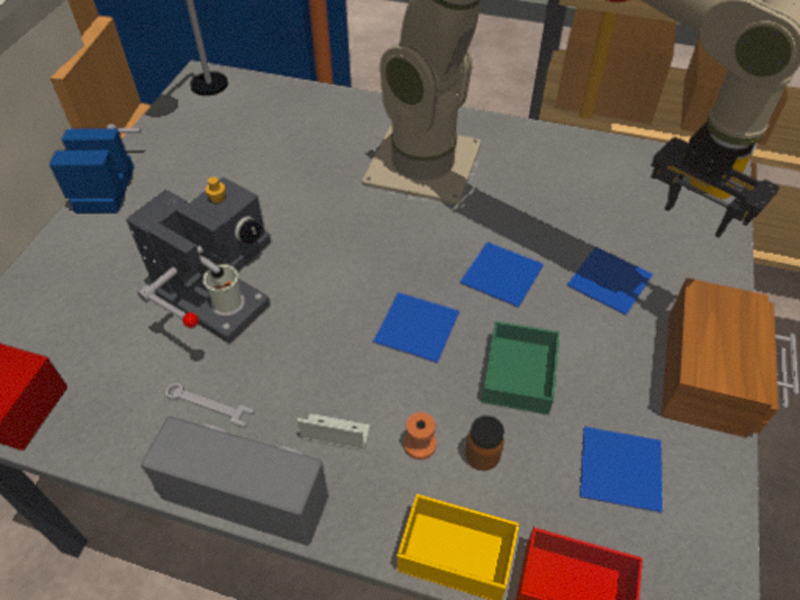

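View pics/top0.png

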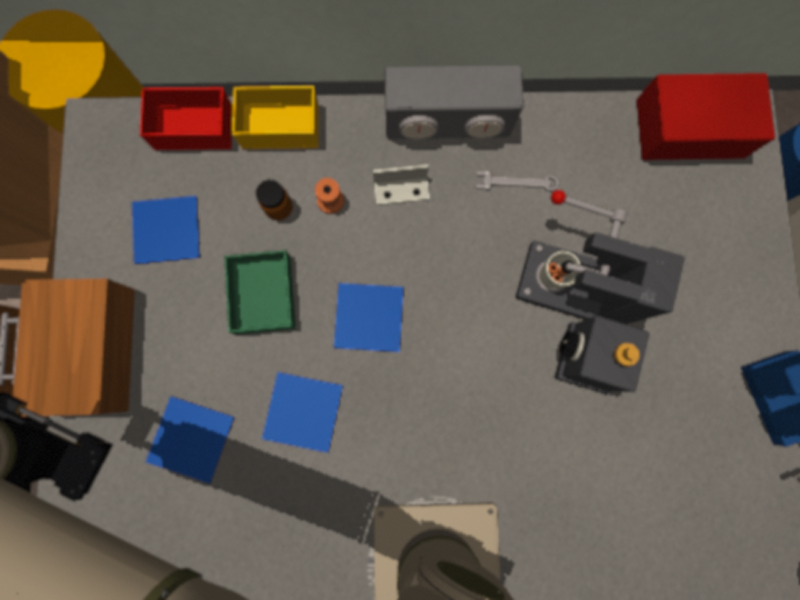

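Scene picture: rig with lever knob at (190,320) and cup at (222,275); green pan (520,367); mats at (416,327), (502,273), (610,280), (621,468). Top picture: knob (558,197), cup mouth (562,271), pan (260,292).

Candidates in the top view:
- Mat: (369,317), (303,411), (190,440), (166,230). Image right is -y, so the rightmost, (369,317), is the one meant.
- Pan: green (260,292), against the yellow (275,118) and red (186,118) bins.
- Knob: the only red ball, at (558,197).
- Cup: the only white one, at (562,271).

Next is a close crop to check the choice and measure.

```bash
cat > h.py <<'E'
from plant import *
import cv2,numpy as np
from scipy.spatial.transform import Rotation as R
def cam(f):
    fl=192/np.tan(np.radians(f["fovy"]/2)); return fl,f["cx"],f["cy"],f["k1"],np.array(f["extrinsics"])
def ray(f,u,v):  # u,v in native pixels
    fl,cx,cy,k,E=cam(f); d=np.array([(u-cx)/fl,(v-cy)/fl]); s=d.copy()
    for _ in range(20): s=d/(1+k*(s@s))
    return -E[:3,:3].T@E[:3,3], E[:3,:3].T@np.array([s[0],-s[1],-1])
def proj(f,p):
    fl,cx,cy,k,E=cam(f); c=E[:3,:3]@np.asarray(p)+E[:3,3]; s=np.array([c[0],-c[1]])/-c[2]
    return s*(1+k*(s@s))*fl+[cx,cy]
def onz(f,u,v,z):
    o,d=ray(f,u,v); return o+d*(z-o[2])/d[2]
def tri(fs,uvs):
    A=np.zeros((3,3));b=np.zeros(3)
    for f,(u,v) in zip(fs,uvs):
        o,d=ray(f,u,v); d/=np.linalg.norm(d); P=np.eye(3)-np.outer(d,d); A+=P;b+=P@o
    p=np.linalg.solve(A,b)
    return p,[np.round(proj(f,p)-uv,2).tolist() for f,uv in zip(fs,uvs)]
def crop(f,x0,y0,w,h,s):
    return cv2.resize(f["img"][y0:y0+h,x0:x0+w,::-1],(w*s,h*s),interpolation=cv2.INTER_CUBIC)
E
python3 - <<'E'
from h import *
t=grab_frame("top");s=grab_frame("scene")
np.save("t.npy",t,allow_pickle=True);np.save("s.npy",s,allow_pickle=True)
# crops of 98x140 native at x4
a=crop(t,325,110,100,145,4); b=crop(s,80,105,100,145,4)
im=np.hstack([a,b]); cv2.imwrite("pics/rig.png",im)
a=crop(t,140,150,130,80,4); b=crop(s,230,180,130,80,4)
a=a[:300];cv2.imwrite("pics/pan.png",np.vstack([a,crop(s,235,180,130,75,4)]))
E
```

```text
(no output)
```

View pics/rig.png

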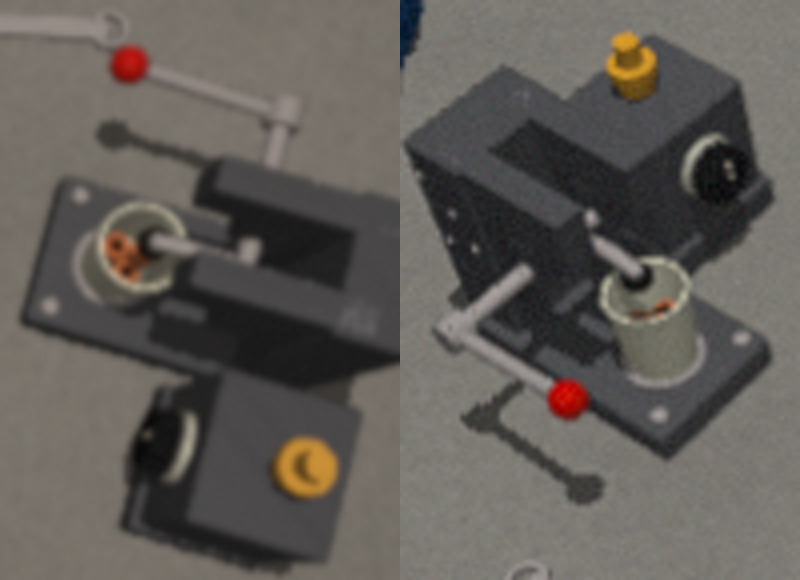

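View pics/pan.png

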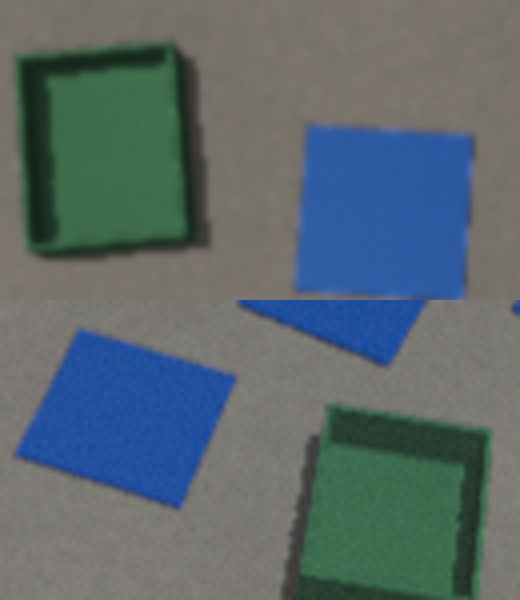

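```bash
cat > m.py <<'E'
from h import *
t=np.load("t.npy",allow_pickle=True).item();s=np.load("s.npy",allow_pickle=True).item()
c=lambda x0,y0,x,y:(x0+x/4-.375,y0+y/4-.375)
T=lambda x,y:c(325,110,x,y); S=lambda x,y:c(80,105,x,y)
np.set_printoptions(precision=4,suppress=True)
for n,a,b in(("knob",(129,64),(168,398)),("rim",(143,243),(245.5,289)),("hinge",(285,112),(52,330)),("plate_frontL",(62,180),(373,346)),("outlet",(306,467),(226,42))):
    print(n,*tri([t,s],[T(*a),S(*b)]))
for n,a,b in zip("abcd",[(307,125),(474,134),(465,299),(296,290)],[(17,155),(82,30),(236,77),(180,207)]):
    pass
mt=[onz(t,*c(140,150,*p),.006) for p in[(307,125),(474,134),(465,299),(296,290)]]
ms=[onz(s,*c(235,180,*p),.006) for p in[(82,30),(236,77),(180,207),(17,155)]]
print("mat",np.mean(mt,0),np.mean(ms,0)); print(np.array(mt))
pt=np.array([onz(t,*c(140,150,*p),.05) for p in[(17,55),(173,42),(191,237),(34,251)]])
print("pan",pt.mean(0));print(pt)
ps=[onz(s,*c(235,180,*p),.05) for p in[(330,105),(490,130)]];print(ps)
E
python3 m.py
```

```text
knob [ 0.6709 -0.2306  0.1342] [[-0.4, 0.15], [-0.42, -0.1]]
rim [ 0.5471 -0.2401  0.107 ] [[-0.57, 0.19], [-0.56, -0.14]]
hinge [ 0.6359 -0.3417  0.127 ] [[-0.4, 0.15], [-0.4, -0.12]]
plate_frontL [ 0.5821 -0.1513  0.1253] [[-10.57, 2.99], [-10.51, -2.74]]
outlet [ 0.3833 -0.3151  0.1847] [[1.19, -0.34], [0.98, 0.3]]
mat [0.4753 0.1178 0.006 ] [0.4774 0.1233 0.006 ]
[[0.5442 0.178  0.006 ]
 [0.5345 0.0481 0.006 ]
 [0.4065 0.0581 0.006 ]
 [0.4161 0.1871 0.006 ]]
pan [0.5237 0.325  0.05  ]
[[0.5937 0.391  0.05  ]
 [0.6015 0.2743 0.05  ]
 [0.4537 0.2599 0.05  ]
 [0.4457 0.3749 0.05  ]]
[array([0.4586, 0.2686, 0.05  ]), array([0.4476, 0.383 , 0.05  ])]
```

```bash
cat >> h.py <<'E'
O=np.array([.5465,-.242,0]); yaw=np.arctan2(-.954,-.301); PAN=np.array([.524,.325,0]); MAT=np.array([.476,.120,.006])
def ori(psi,e,roll=0,sg=1):
    """tool z at azimuth psi, elevation e; jaws level, rolled about z"""
    d=np.array([np.cos(psi),np.sin(psi),0]);k=np.array([0,0,1.])
    z=np.cos(e)*d+np.sin(e)*k; p=-np.sin(e)*d+np.cos(e)*k; y=sg*np.cross(p,z); x=np.cross(y,z)
    return R.from_matrix(np.c_[x,y,z])*R.from_euler('z',roll)
def tcp(g,r,ahead=.006): return np.asarray(g)-ahead*r.as_matrix()[:,2]
def rig(x,y,z): c,s=np.cos(yaw),np.sin(yaw); return O+[c*x-s*y,s*x+c*y,z]
def ik(g,r):
    try: q=solve_ik(tcp(g,r),r.as_rotvec())
    except Unreachable: q=None
    return None if q is None else np.round(q,2)
E
python3 - <<'E'
from h import *
from m import t,c
for p in[(216,375),(360,410),(326,560),(190,515),(135,440)]:
    w=onz(t,*c(325,110,*p),.14)-O; print("housing rig",np.round([w[0]*np.cos(yaw)+w[1]*np.sin(yaw),-w[0]*np.sin(yaw)+w[1]*np.cos(yaw)],3))
D=np.radians
for sg in(1,-1):
    for a in(20,30,45): 
        r=ori(yaw,-D(a),0,sg); print(sg,a,"cup",ik(rig(0,0,.08),r),"out",ik(rig(-.09,0,.16),r),"\n   knob",ik(rig(-.05,.115,.13),r),"up",ik(rig(-.006,.115,.216),r))
# pour scan
for a in(30,45):
  for sg in(1,-1):
    n=[];
    for psi in range(0,360,20):
      for e in(-30,-15,0,15):
        for ro in(-180,-140,140):
          r=ori(D(psi),D(e),D(ro),sg); M=r.as_matrix()
          rel=ori(0,-D(a),0,sg).inv().apply([0,0,1]); cz=r.apply(rel)
          tip=np.degrees(np.arccos(cz[2]))
          if tip<112: continue
          q=ik(PAN+[0,0,.14]-.025*cz*[1,1,0],r)
          if q is not None: n.append((psi,e,ro,round(tip),q.tolist()))
    print(a,sg,len(n)); 
    for i in sorted(n,key=lambda i:-i[3])[:14]: print("  ",*i)
E
```

```text
knob [ 0.6709 -0.2306  0.1342] [[-0.4, 0.15], [-0.42, -0.1]]
rim [ 0.5471 -0.2401  0.107 ] [[-0.57, 0.19], [-0.56, -0.14]]
hinge [ 0.6359 -0.3417  0.127 ] [[-0.4, 0.15], [-0.4, -0.12]]
plate_frontL [ 0.5821 -0.1513  0.1253] [[-10.57, 2.99], [-10.51, -2.74]]
outlet [ 0.3833 -0.3151  0.1847] [[1.19, -0.34], [0.98, 0.3]]
mat [0.4753 0.1178 0.006 ] [0.4774 0.1233 0.006 ]
[[0.5442 0.178  0.006 ]
 [0.5345 0.0481 0.006 ]
 [0.4065 0.0581 0.006 ]
 [0.4161 0.1871 0.006 ]]
pan [0.5237 0.325  0.05  ]
[[0.5937 0.391  0.05  ]
 [0.6015 0.2743 0.05  ]
 [0.4537 0.2599 0.05  ]
 [0.4457 0.3749 0.05  ]]
[array([0.4586, 0.2686, 0.05  ]), array([0.4476, 0.383 , 0.05  ])]
housing rig [ 0.061 -0.084]
housing rig [ 0.16 -0.08]
housing rig [ 0.16  -0.184]
housing rig [ 0.066 -0.181]
housing rig [ 0.018 -0.142]
1 20 cup [-0.61  0.92  0.61  1.66  0.63  1.32 -0.75] out [-0.74  0.87  0.67  1.55  0.57  1.5  -0.64] 
   knob [-0.53  1.06  0.66  1.26  0.55  1.47 -0.53] up [-0.53  0.94  0.73  1.31  0.6   1.46 -0.43]
1 30 cup [-0.56  0.8   0.58  1.69  0.59  1.24 -0.69] out [-0.72  0.77  0.68  1.58  0.49  1.43 -0.58] 
 
[... 3748 characters left out ...]
6]
   60 15 -180 150 [0.24, 0.96, -0.48, 2.18, 4.16, 1.47, -1.41]
   80 15 -180 150 [0.85, 1.45, -1.07, 1.95, -1.09, 0.83, -1.94]
   100 15 -180 150 [0.43, 1.15, -0.66, 1.69, -1.18, 1.39, -2.12]
   120 15 -180 150 [0.04, 1.13, -0.27, 1.42, -1.24, 1.85, -2.25]
   140 15 -180 150 [0.03, 1.3, -0.47, 1.09, -0.95, 2.01, -2.49]
   280 15 -180 150 [-1.36, 1.42, 0.74, 1.09, 0.62, 2.02, -0.57]
   300 15 -180 150 [-1.3, 1.17, 0.32, 1.39, 1.05, 1.93, -0.88]
   320 15 -180 150 [-1.39, 1.05, 0.3, 1.69, 1.26, 1.73, -1.08]
   340 15 -180 150 [-1.4, 0.96, 0.26, 1.96, 1.55, 1.63, -1.33]
   0 0 -180 135 [-1.32, 0.66, 0.21, 2.27, 1.96, 1.37, -1.42]
   0 15 -140 135 [-0.74, 0.91, -0.33, 2.18, 2.29, 1.99, -2.03]
```

```bash
cat > lev.py <<'E'
from h import *
def K(th): return rig(.066-.116*np.cos(th),.115,.128+.116*np.sin(th))
D=np.radians
r=ori(yaw,-D(45),0,1); b=r.as_matrix()[:,2]
reach(tcp(K(0)-.13*b+[0,0,.05],r),r.as_rotvec()); print("t",get_t())
servo_line(tcp(K(0),r),speed=.15); print(get_wrist_force())
grab(25); print("open",get_opening(),get_wrist_force(),get_t())
n=9
for i in range(1,n+1):
    th=.93*i/n; rr=ori(yaw,-D(45)-.5*th,0,1)
    servo_line(tcp(K(th),rr),rr.as_rotvec(),speed=.12)
    print(round(th,2),np.round(get_wrist_force(),1),round(get_opening(),3))
print(get_t())
for n,a in(("top",(325,110,100,75)),("scene",(80,105,100,75))): np.save(n+"1.npy",grab_frame(n)["img"])
f=np.hstack([np.load("top1.npy")[100:250,310:430],np.load("scene1.npy")[80:230,70:200]])[:,:,::-1]
cv2.imwrite("pics/lev.png",cv2.resize(f,None,fx=3,fy=3,interpolation=cv2.INTER_CUBIC))
E
python3 lev.py
```

```text
t 3.1
[-0.52449903  0.37356673  0.7374221 ]
open 0.3000391351398805 [-4.66377354  1.46860575  1.23747542] 5.4083
0.1 [-5.7  1.6  2.5] 0.301
0.21 [-4.9 -1.2  2.3] 0.296
0.31 [-5.2 -3.6  0.3] 0.298
0.41 [-4.7 -3.7 -0.3] 0.298
0.52 [-5.2 -5.6 -0.9] 0.3
0.62 [-5.2 -6.6 -2.1] 0.299
0.72 [-4.9 -6.6 -4. ] 0.301
0.83 [-5.8 -7.4 -5.3] 0.302
0.93 [ -0.8  -2.6 -19.3] 0.302
7.6583
```

View pics/lev.png

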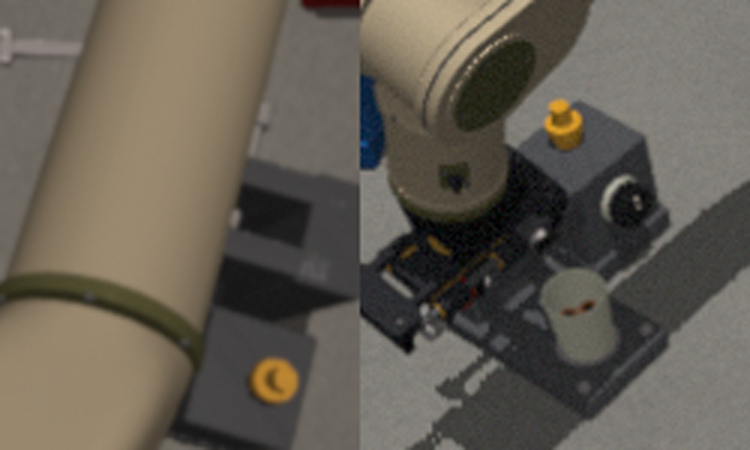

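The picture shows the lever up, with the knob in the gripper at about (480,285) and the foot clear of the cup mouth. The 19 N at the last step means it is against the stop. Next I release, back off and look again.

```bash
python3 - <<'E'
from h import *
D=np.radians
open_gripper(); print(get_wrist_force())
z=R.from_rotvec(get_tcp_rot()).as_matrix()[:,2]
r=ori(yaw,-D(40),0,1)
servo_line(get_tool_pos()-.09*z,speed=.25)
g=rig(0,0,.08); reach(tcp(g-.22*r.as_matrix()[:,2]+[0,0,.03],r),r.as_rotvec()); print(get_t(),get_wrist_force())
t=grab_frame("top");s=grab_frame("scene");np.save("t.npy",t,allow_pickle=True);np.save("s.npy",s,allow_pickle=True)
cv2.imwrite("pics/rig2.png",np.hstack([crop(t,325,110,100,145,4),crop(s,80,105,100,145,4)]))
E
```

```text
[-0.03509226  0.46236991  1.38497041]
10.2417 [ 0.6314315  -0.77460699  0.04968069]
```

View pics/rig2.png

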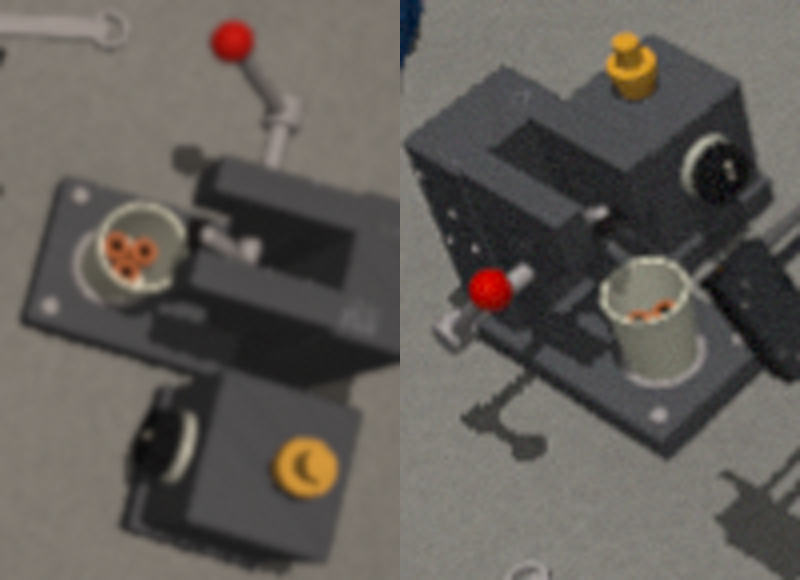

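The lever stays up: knob at top (233,41) and scene (490,289). The cup is unmoved, with its rim at top (143,246) and scene (645,289), and three bushings are visible. Now I grasp the cup.

```bash
cat > cup.py <<'E'
from h import *
D=np.radians
t=np.load("t.npy",allow_pickle=True).item();s=np.load("s.npy",allow_pickle=True).item()
c=lambda x0,y0,x,y:(x0+x/4-.375,y0+y/4-.375)
T=lambda x,y:c(325,110,x,y); S=lambda x,y:c(80,105,x,y)
k,_=tri([t,s],[T(233,41),S(90,289)]); m,e=tri([t,s],[T(143,246),S(245.5,289)])
print("knob",k,"lever",np.arcsin((k[2]-.125)/.116),"rim",m,e)
assert k[2]>.205
C=np.r_[(m[:2]+O[:2])/2,0]; print(C)
r=ori(yaw,-D(40),0,1); b=r.as_matrix()[:,2]; g=C+[0,0,.08]
servo_line(tcp(g-.11*b,r),r.as_rotvec(),speed=.2)
hit=servo_line(tcp(g,r),speed=.1,threshold=8); print("hit",hit,get_wrist_force(),get_tool_pos()-tcp(g,r))
if not hit:
    grab(35); print("open",get_opening(),get_opening()*.087,get_wrist_force(),get_t())
E
python3 cup.py
```

```text
knob [ 0.65699817 -0.27311981  0.21631706] lever 0.9062814940402619 rim [ 0.54550102 -0.24099698  0.10477094] [[-0.45, 0.15], [-0.44, -0.11]]
[ 0.54600051 -0.24149849  0.        ]
hit False [0.68815442 0.62131451 0.33680639] [0.00059883 0.0005535  0.00025032]
open 0.6818633049610571 0.05932210753161196 [-1.67791406  1.34839194  1.93432146] 13.0167
```

```bash
cat > carry.py <<'E'
from h import *
D=np.radians
r=ori(yaw,-D(40),0,1); b=r.as_matrix()[:,2]
p=get_tool_pos(); servo_line(p+[0,0,.008],speed=.05); print(get_wrist_force())
servo_line(p-.16*b+[0,0,.008],speed=.15); print("lifted",get_opening(),get_wrist_force(),get_t())
a=get_tool_pos()+.006*b; psi0=np.degrees(yaw)%360
e=PAN+[0,0,.2]; n=5
for i in range(1,n+1):
    w=i/n; rr=ori(D(psi0+(340-psi0)*w),-D(40),0,1)
    servo_line(tcp(a+(e-a)*w,rr),rr.as_rotvec(),speed=.2)
print(get_t(),np.round(get_q(),2),get_opening(),get_wrist_force())
for n in("top","scene"): np.save(n[0]+".npy",grab_frame(n),allow_pickle=True)
t=np.load("t.npy",allow_pickle=True).item();s=np.load("s.npy",allow_pickle=True).item()
cv2.imwrite("pics/carry.png",np.hstack([crop(t,115,130,133,200,3),crop(s,260,120,133,200,3)]))
E
python3 carry.py
```

```text
[-0.462712    0.19168922 -2.44856441]
lifted 0.6834632372200842 [ 0.22276038 -0.20928923 -2.08245891] 14.5417
17.55 [-1.44  0.23  0.42  1.98  0.95  1.01 -0.37] 0.677193740345759 [-0.39332813 -0.11099344 -2.5182509 ]
```

View pics/carry.png

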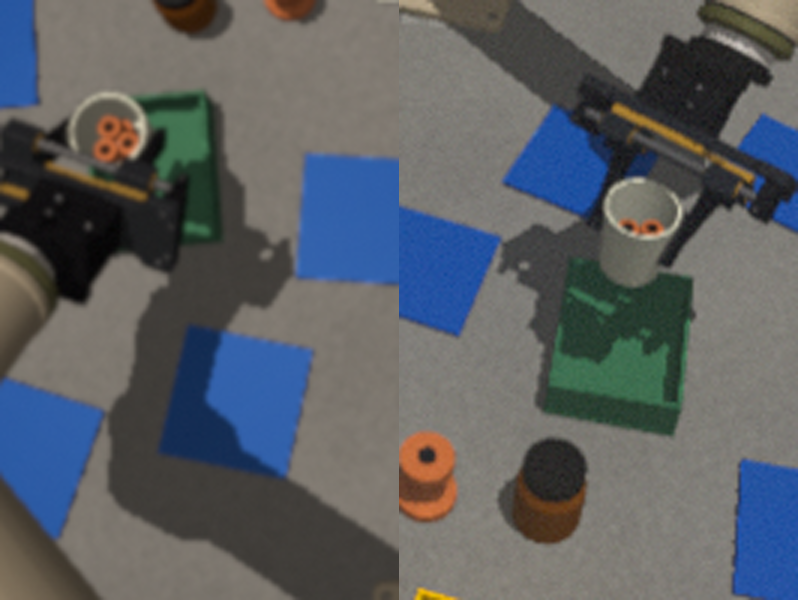

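The cup is upright in the gripper over the green pan (top (108,130), scene (640,230)) with its bushings inside. Now I plan the pour with the lip held over the pan.

```bash
cat > pour.py <<'E'
from h import *
import sys
D=np.radians
rel=ori(0,-D(40),0,1).inv().apply([0,0,1]); k=np.array([0,0,1.])
def pose(w,dr,psi=340,ef=-5,back=.02,lz=.095):
    e=-40+(ef+40)*w; r=ori(D(psi),D(e),D(dr*180*w),1); cz=r.apply(rel)
    dp=-k+(k@cz)*cz; s=np.linalg.norm(dp); dp/=max(s,1e-6); h=cz*[1,1,0]; h/=max(np.linalg.norm(h),1e-6)
    lip=PAN-back*h; lip[2]=lz
    g=lip-.025*cz-.03*dp
    a=min(1,s/.7); g0=PAN+[0,0,.2]   # blend from the upright start
    g=a*g+(1-a)*g0; g[2]=max(g[2],.2-(.2-g[2])*min(1,max(0,(w-.4)/.3))) 
    return g,r,np.degrees(np.arccos(cz[2])),h
if __name__=="__main__":
  for dr in(1,-1):
    for w in np.linspace(.1,1,10):
        g,r,tip,h=pose(w,dr); print(dr,round(w,1),np.round(g,3),round(tip),np.round(h[:2],2),ik(g,r))
E
python3 pour.py
```

```text
1 0.1 [0.537 0.34  0.2  ] 15 [-0.63 -0.77] [-1.47  0.29  0.44  1.95  1.    1.01 -0.74]
1 0.2 [0.553 0.355 0.2  ] 30 [-0.7  -0.72] [-1.49  0.36  0.47  1.92  1.04  1.01 -1.1 ]
1 0.3 [0.568 0.364 0.2  ] 45 [-0.75 -0.66] [-1.51  0.42  0.5   1.9   1.08  1.   -1.46]
1 0.4 [0.569 0.359 0.2  ] 60 [-0.8 -0.6] [-1.54  0.44  0.52  1.92  1.14  1.02 -1.85]
1 0.5 [0.568 0.353 0.173] 76 [-0.85 -0.53] [-1.56  0.52  0.53  1.95  1.2   1.01 -2.3 ]
1 0.6 [0.564 0.345 0.15 ] 91 [-0.89 -0.45] [-2.02  1.    1.16  2.    0.67  0.6  -2.4 ]
1 0.7 [0.558 0.337 0.131] 105 [-0.94 -0.34] [-2.12  1.33  1.3   2.03  0.18  0.47 -2.43]
1 0.8 [0.551 0.33  0.133] 118 [-0.98 -0.19] None
1 0.9 [0.545 0.324 0.134] 129 [-1.    0.04] [-1.47  0.67  0.34  2.04  1.43  1.24  2.36]
1 1.0 [0.539 0.319 0.134] 135 [-0.94  0.34] [-1.37  0.69  0.22  2.04  1.49  1.36  2.  ]
-1 0.1 [0.524 0.305 0.2  ] 15 [0.01 1.  ] [-1.44  0.21  0.41  2.04  1.05  1.02 -0.15]
-1 0.2 [0.527 0.284 0.2  ] 30 [-0.07  1.  ] [-1.43  0.2   0.4   2.1   1.14  1.03  0.09]
-1 0.3 [0.533 0.267 0.2  ] 45 [-0.15  0.99] [-1.42  0.2   0.4   2.14  1.23  1.04  0.32]
-1 0.4 [0.537 0.27  0.2  ] 60 [-0.23  0.97] [-1.43  0.24  0.39  2.14  1.28  1.07  0.56]
-1 0.5 [0.54  0.276 0.173] 76 [-0.31  0.95] [-1.43  0.35  0.38  2.15  1.34  1.08  0.74]
-1 0.6 [0.542 0.284 0.15 ] 91 [-0.39  0.92] [-1.43  0.45  0.35  2.14  1.39  1.1   0.94]
-1 0.7 [0.542 0.294 0.131] 105 [-0.5   0.87] [-1.42  0.55  0.33  2.11  1.42  1.15  1.16]
-1 0.8 [0.542 0.303 0.133] 118 [-0.63  0.77] [-1.43  0.6   0.31  2.09  1.44  1.21  1.44]
-1 0.9 [0.54  0.312 0.134] 129 [-0.79  0.61] [-1.42  0.65  0.28  2.07  1.46  1.27  1.72]
-1 1.0 [0.539 0.319 0.134] 135 [-0.94  0.34] [-1.37  0.69  0.22  2.04  1.49  1.36  2.  ]
```

```bash
python3 - <<'E'
from pour import *
for w in(.2,.4,.6,.8,1.):
    g,r,tip,h=pose(w,-1,lz=.1 if w==1 else .118); reach(tcp(g,r),r.as_rotvec())
    print(w,round(get_t(),2),np.round(get_wrist_force(),1),round(get_opening(),3))
dwell(.6); print(np.round(get_wrist_force(),1))
t=grab_frame("top");s=grab_frame("scene")
cv2.imwrite("pics/pour.png",np.hstack([crop(t,115,130,133,200,3),crop(s,260,120,133,200,3)])); print(get_t())
E
```

```text
0.2 18.17 [-0.4  0.1 -3.3] 0.682
0.4 18.7 [-0.2  0.1 -2.7] 0.68
0.6 19.18 [ 0.8 -0.5 -2.2] 0.678
0.8 19.74 [-0.3  0.2 -1.4] 0.68
1.0 20.3 [ 0.1  0.  -0.6] 0.68
[-0.1  0.4 -1. ]
21.0
```

View pics/pour.png

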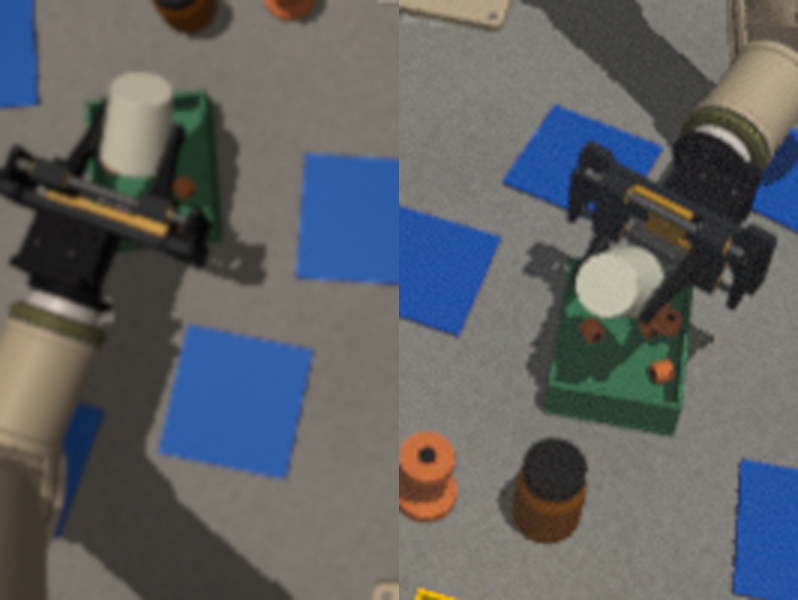

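The cup is inverted over the pan. The scene view shows bushings in the pan at about (592,330), (660,320) and (662,372); the rest are hidden. The wrist reads about -1 N, which is roughly the empty cup. I add a short shake, lift, turn upright and look.

```bash
python3 - <<'E'
from pour import *
g,r,tip,h=pose(1,-1,lz=.1)
p=get_tool_pos()
for d in(.012,0,.012,0): servo_line(p+[0,0,d],speed=.15)
dwell(.2)
for w in(.8,.6,.4,.2,0):
    g,r,tip,h=pose(w,-1,lz=.13); g[2]=max(g[2],.15 if w==.8 else .2)
    if w==0: g=PAN+[0,0,.2]
    reach(tcp(g,r),r.as_rotvec())
print(get_t(),get_wrist_force(),get_opening())
# over the mat
for w,psi in((.5,325),(1,310)):
    r=ori(D(psi),-D(40),0,1); e=MAT+[0,0,.16]; a=PAN+[0,0,.2]; servo_line(tcp(a+(e-a)*w,r),r.as_rotvec(),speed=.2)
print(get_t(),np.round(get_q(),2),ik(MAT+[0,0,.052],r))
t=grab_frame("top");s=grab_frame("scene");np.save("t.npy",t,allow_pickle=True);np.save("s.npy",s,allow_pickle=True)
cv2.imwrite("pics/mat.png",np.hstack([crop(t,135,130,133,200,3),crop(s,235,120,133,200,3)]))
E
```

```text
24.85 [ 0.11026507  0.04053961 -1.37904889] 0.6711948757637338
26.2 [-1.36  0.16  0.5   2.15  0.86  1.2  -0.64] [-1.34  0.41  0.49  2.19  0.85  0.97 -0.81]pour.py:12: RuntimeWarning: invalid value encountered in arccos
  return g,r,np.degrees(np.arccos(cz[2])),h
```

View pics/mat.png

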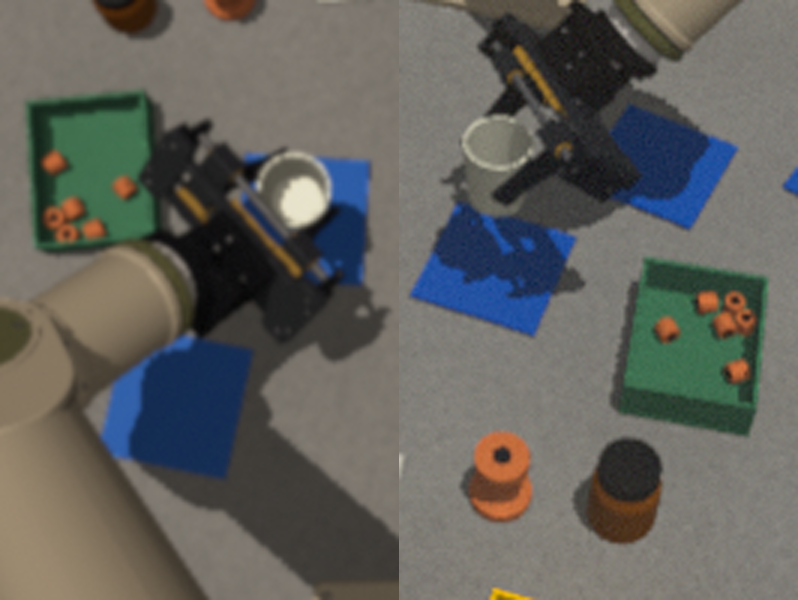

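All six bushings are in the pan (scene (668,329), (708,300), (735,299), (745,319), (725,325), (738,371)). The cup is empty and upright above the mat, with its mouth at scene (498,138). Now I set it down.

```bash
python3 - <<'E'
from h import *
D=np.radians
r=ori(D(310),-D(40),0,1); z=r.as_matrix()[:,2]
servo_line(tcp(MAT+[0,0,.065],r),speed=.12)
hit=servo_line(tcp(MAT+[0,0,.045],r),speed=.025,threshold=3); p=get_tool_pos()+.006*z
print("hit",hit,p,p-MAT,get_wrist_force())
open_gripper(); dwell(.2)
servo_line(get_tool_pos()-.13*z,speed=.15)
reach(get_tool_pos()+[-.05,.1,.12],r.as_rotvec()); dwell(.3)
t=grab_frame("top");s=grab_frame("scene");np.save("t.npy",t,allow_pickle=True);np.save("s.npy",s,allow_pickle=True)
cv2.imwrite("pics/end.png",np.hstack([crop(t,135,130,133,200,3),crop(s,235,120,133,200,3)]))
cv2.imwrite("pics/endall.png",np.vstack([t["img"],s["img"]])[:,:,::-1][:, :][:384*2:1]); print(get_t(),get_wrist_force())
E
```

```text
hit True [0.47594179 0.11984176 0.05578988] [-5.82090495e-05 -1.58236556e-04  4.97898798e-02] [-2.08284241  0.44170169  4.44621   ]
30.9417 [ 0.12623214  0.84070536 -0.1099733 ]
```

View pics/end.png

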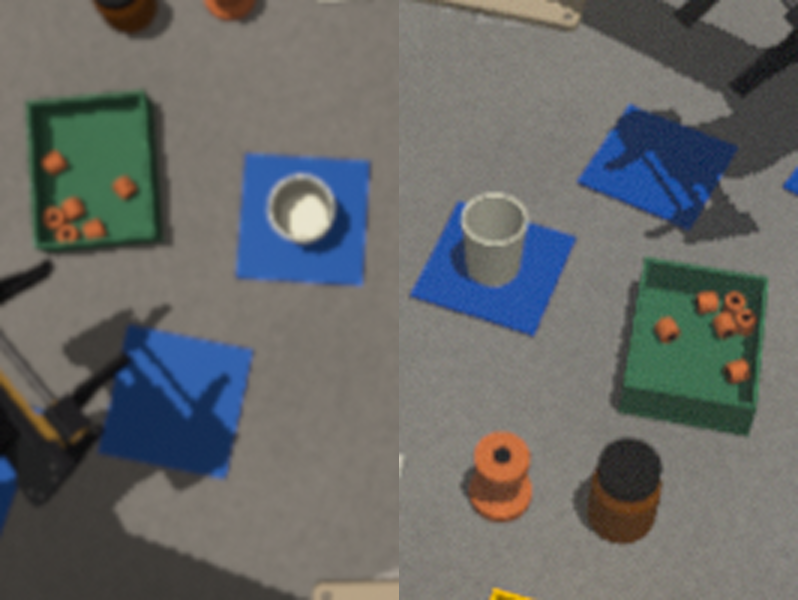

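The empty cup stands upright on the middle of the chosen mat (scene (495,245)), and all six bushings are in the pan. I check the lever once more from these frames and hand in.

```bash
python3 - <<'E'
from h import *
fs=[np.load(n,allow_pickle=True).item() for n in("t.npy","s.npy")]; uv=[]
for f,(x0,y0,x1,y1) in zip(fs,((325,110,425,160),(80,150,150,220))):
    i=f["img"].astype(int)[y0:y1,x0:x1]; m=(i[...,0]>120)&(i[...,1]<60)&(i[...,2]<60); v,u=np.nonzero(m); uv.append((u.mean()+x0,v.mean()+y0))
k,e=tri(fs,uv); a=np.arcsin(min(1,(k[2]-.125)/.116)); print(k,e,"lever",a)
if a>.8: job_done(); print("done",get_t())
E
```

```text
[ 0.65734198 -0.27220448  0.21856499] [[-0.33, 0.13], [-0.33, -0.1]] lever 0.9383683722999682
the job is handed in; nothing more can be done
the job is handed in; nothing more can be done
```

The job is done and handed in at about 31 s of the 72 s allowed; the hand-in gives no verdict.

- **Lever:** I gripped the red knob and swung it along its arc to the stop, where the wrist force rose to about 19 N. In the last pictures the knob is 0.219 m above the bench, about 0.94 rad. That is slightly over the 0.9 rad stop, by about the measuring error, so the lever is fully up.
- **Cup and bushings:** I took the cup out from the front with the gripper tilted 40°. I poured over the pan at about 135° tip with a short shake. The last two views show six bushings in the green pan and none left in the cup.
- **Placing:** The cup stands empty and upright on the blue mat farthest to the robot's right. The gripper let go within 1 mm of my estimate of the mat's centre. The two cameras put that centre about 6 mm apart, well inside the 40 mm allowed.
- **Bystanders:** The jar and orifice look unmoved in the last crop. I did not check the wrench and bracket again at the end.

The first height I measured for the knob was 9 mm above the stated one (0.134 m against 0.125 m). I gripped at 0.128 m and the grip held.

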